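# Empty the cut-off canister at the welding bench

## Task

Take the red cap off the blue canister and set it into the yellow cap holder, grip knob up. Then tip all the cut-offs out of the canister into the green scrap bin, and stand the empty canister upright on the round black pad; leave the other things on the bench where they are.

Things in the scene. Friction and masses are not known exactly. Their poses are not given: they have to be found in the camera images.
- stand: fixed blue stand, 150 x 80 mm foot, 105 mm high, whose two steel rails hold the canister leaning 45 degrees. Origin on the table under it; x points level the way the mouth leans. Canister at rest: underside centre at (-0.055, 0, 0.055) m, axis (0.707, 0, 0.707), mouth centre (0.058, 0, 0.168). Rails end 112 mm along it and are 48 mm wide in all, so its sides are free for fingers
- canister: blue plastic tube, closed at the bottom, 60 mm outer diameter, 160 mm long, wall 3 mm, bottom 4 mm, white label, orange band; about 0.13 kg. Origin: centre of its underside; z along its axis towards the mouth. Starts leaning in the stand, capped, three cut-offs inside
- cap: red loose cap: skirt 74 mm diameter, 36 mm tall (32 mm deep inside, 66 mm bore), with a solid grip knob 40 mm diameter, 28 mm tall on top; 64 mm in all, about 60 g. Origin: centre of the skirt's open edge; z along the axis, from the open side to the knob. It slips 32 mm over the canister's end with some play
- bin: fixed green open scrap bin, outside 170 (x) x 200 (y) x 70 (z) mm, wall and floor 4 mm. Origin: centre of underside, z up
- cap_holder: fixed yellow round cap holder, a shallow dish 96 mm outer diameter, 20 mm tall, about 86 mm inner diameter, floor 5 mm above the table. Origin: centre of underside. Seated, the cap stands in it on its skirt, grip knob up
- pad: fixed round parking pad, 100 mm diameter, 6 mm thick, black rubber with a white edge. Origin: centre of underside (its top is at z = 0.006)
- cutoff1: aluminium round-bar cut-off, 26 mm diameter, 30 mm long, about 45 g, starting inside the canister, one behind another. Origin at its centre, z along its axis
- cutoff2: aluminium round-bar cut-off, 26 mm diameter, 30 mm long, about 45 g, starting inside the canister, one behind another. Origin at its centre, z along its axis
- cutoff3: aluminium round-bar cut-off, 26 mm diameter, 30 mm long, about 45 g, starting inside the canister, one behind another. Origin at its centre, z along its axis
- gel_jar: squat white jar of nozzle gel with black lid and blue label, 64 mm diameter, 85 mm tall, standing; origin at centre of underside, z up. A bystander
- spray_can: white anti-spatter can with an orange label, 58 mm diameter, 180 mm tall, standing towards the back; origin at centre of underside. A bystander
- chip_hammer: wooden-handled steel hammer 240 mm long, lying flat at the back, 26 mm high; origin under its middle, x from handle to head. A bystander
- wire_brush: wire brush 200 mm long with a brown wooden handle, lying flat at the back left, 20 mm high; origin under its middle. A bystander
- magnet_square: red and steel triangular welding magnet, about 100 x 95 mm, 18 mm thick, lying flat; origin at centre of underside. A bystander
- wire_spool: spool of copper-coloured welding wire with black flanges, 100 mm diameter, 45 mm high, lying flat; origin at centre of underside. A bystander
Not all that is in view belongs to the job. There is more than one size of the cap; the job needs the largest.

How it is judged (in metres and radians):
On the way, in this order (a step that is already met when the one before it is completed fails the run):
1. the cap sits in the cap holder, grip knob up, let go (horizontal distance between cap and cap_holder below 0.012 m and angle between cap's own z axis and vertical below 0.15 rad and z of cap in the frame of cap_holder below 0.01 m and contact force between the fingers and cap below 0.1 N and linear speed of cap below 0.03 m/s), for 0.2 s.
2. all three cut-offs are in the scrap bin (x of cutoff1 in the frame of bin between -0.081 and 0.081 m and y of cutoff1 in the frame of bin between -0.096 and 0.096 m and z of cutoff1 in the frame of bin between 0 and 0.085 m and x of cutoff2 in the frame of bin between -0.081 and 0.081 m and y of cutoff2 in the frame of bin between -0.096 and 0.096 m and z of cutoff2 in the frame of bin between 0 and 0.085 m and x of cutoff3 in the frame of bin between -0.081 and 0.081 m and y of cutoff3 in the frame of bin between -0.096 and 0.096 m and z of cutoff3 in the frame of bin between 0 and 0.085 m), for 0.2 s.
At the end, for the whole second after the job is handed in: Cap on its skirt in the holder, knob up (centres within 12 mm, tilt under 0.15 rad, at most 5 mm off its floor); all three cut-offs at rest inside the bin's walls; canister upright (tilt under 0.12 rad), still, on the pad (centres within 20 mm) (all of step 1 and all of step 2 and linear speed of each of cutoff1, cutoff2, cutoff3, canister below 0.03 m/s and horizontal distance between canister and pad below 0.02 m and angle between canister's own z axis and vertical below 0.12 rad and height (world z) of canister between 0.003 and 0.01 m); the robot touches nothing.
It fails at once if another thing on the bench is pushed more than 30 mm from its place (distance of any of gel_jar, spray_can, chip_hammer, wire_brush, magnet_square, wire_spool from where it was at the start of the episode above 0.03 m).
It fails at once if the jar or the spray can is tipped over (angle between any of gel_jar, spray_can's own z axis and vertical above 0.5 rad).
It also fails if it takes over 72 s, if anything falls off the work surface, if the arm or the gripper's body presses on something with over 40 N, if the wrist force passes 120 N, or if a joint passes its speed limit or range.

## Robot

A 6-joint arm with a two-finger parallel gripper is mounted at the origin on the work surface. World frame = base frame: x ahead of the robot, y to its left, z up, the work surface at z = 0. Lengths are in mm, angles in degrees, forces in N, time in s.
With the tool pointing down it reaches from about 300 to 850 mm from the base axis. Payload 4.2 kg.
Tool frame: the origin (TCP) lies midway between the tips of the shut fingers; the grasp point (between the pads) lies 19 mm behind it (env.grasp_offset is the distance from the TCP to the grasp point, in mm); z points along the fingers, y is the line along which they close (so a half turn about z gives the same grasp; the last joint's range is limited). The gripper opens to 91 mm and grips with 3 to 60 N. Pads are 32 mm wide; open, the fingers measure 118 mm over their backs; the gripper's body (76 mm by 178 mm) begins 60 mm behind the grasp point.
Start: joints at [71.963, 18.312, 89.639, -0, 72.044, -1.146], TCP at [167.068, 550.211, 213.976] pointing down, gripper open.
Joint ranges: [-177.97, 177.97], [-48.28, 115.42], [12.27, 149.76], [-77.06, 257.06], [2.81, 150.46], [-146.56, 146.56]. Speed limits (degrees/s): [147.25, 147.25, 180, 180, 180, 180].

## Interface

Orientations are given as [roll, pitch, yaw] about the fixed x, y, z axes, in that order (R = Rz(yaw) Ry(pitch) Rx(roll)).
In Python, from workcell import env, optics gives the robot as it stands. The module is installed in compiled form; this text tells all that it offers.
- The arm moves only by the tool send_rows, never from a script. Its argument "targets" is a list that holds one entry, the list of rows, each a list of 7 numbers: the turn, a rotation vector about the world's x, y, z scaled (see below), then the shift along the world's x, y, z scaled (see below), then the closure, from -1 (fully open) to 1 (shut). In form: [[[rx, ry, rz, x, y, z, gripper], ...]]. A call has 1 to 12 rows; each row shifts and turns the commanded pose from where the row before left it; what a row does not reach is not made up. The controller multiplies each number of a shift by 0.2 m and each number of a turn by pi/2 rad. A row lasts 1/10 s, in which the tool goes at most 50 mm and 8.59 degrees, less where a joint would pass 70% of its speed; a pose out of reach is approached as far as the arm can. A call with a number of a shift or a turn outside -1 to 1 is refused whole. A call with a gripper value outside its range is refused whole. The fingers move at their own pace and stop on an object; "grip_force" is the grip in N (left out, the last holds). Time passes only in rows, so rows that do not move let the fingers close. It gives the time, the measured TCP pose, the force, the opening and the grip force at its end, in the units of the state.
- env.state(): the state, without advancing time (a new reading comes with each control period).
- optics.grab_frame(name): name is "side" or "top" or "wrist"; returns (picture, depth): 400x640x3 uint8, red, green, blue; 400x640 float32, mm along the optical axis (not along the pixel's ray), 0 where there is no reading.
- optics.camera_info(name): a dict with "camera_matrix" (3x3 intrinsics, pixels), "R" (3x3) and "t" (3): a world point X has camera coordinates R X + t; the wrist camera has in their place "mount" (4x4, takes a point from camera to tool coordinates, whose origin is the TCP and whose axes are the flange's). Camera axes: x right, y down, z forward; pixel columns grow to the right and rows downward; lengths in mm; the calibration is good to about 2 mm. The wrist camera is an equidistant fisheye: a pixel r from the principal point sees the ray r / f radians off the axis. A picture is of the moment at which its call begins: read the wrist's pose just before it. camera_info takes no time and is no camera call.
- env.job_done(): hands the job in; it is judged then, once.
Trained networks look in the newest picture that a camera, given by its name, has taken for a name from the list of things; names that differ only in an ending like _2 or _b are one class to them, and where a whole thing is asked for, a point or a joint stands for the part that bears it (a point fixed in the world has none). Each returns a list of dicts, best first, with "conf" (0 to 1); they miss things now and then, are a little off and sometimes report something else, mostly with a low value. They report only what shows in the picture. A call takes as long as a camera call. They do not tell look-alikes from the thing itself.
- optics.silhouettes(camera, name): "mask" (400x640 bool, what is visible of it) and "at" ([column, row] in pixels, amid what is visible of it).
- optics.place_of(camera, name): "at" ([column, row] in pixels: a listed point, or the origin of a listed thing).
The state is a dict: "time_s": time; "qpos": joint angles; "qvel": joint speeds; "effort": joint torques, N m; "ee_pos": TCP position; "ee_rot": TCP orientation; "force": force on the tool from outside, world axes, zero at the start; "torque": the same for the moment, N m; "gripper_width": finger opening in mm; "gripper_force": force on a finger pad.
Only numpy, scipy, OpenCV 4.12 (cv2) and the standard library are available. Lean on these libraries where they do the work, as an engineer would, in place of code of your own. Each camera call takes 0.05 s, during which the arm holds its last target. There are 200 camera calls.

## Working session

There is one attempt and no reset: what is moved stays moved. The work goes in short steps, Python scripts to look and compute and a tool call to move; the robot and the scene stay as the last step left them, time stands still between calls to the robot, and variables do not carry over. Pictures are saved under pics/ and viewed, at most 10 in all, crops included, and the job is handed in when it is done.

Besides the shell and the picture viewer there is one more tool, called by a JSON object that holds its "api" and its "payload", one argument or row to a line. send_rows: Moves the arm, as the interface text tells. Its arguments: {"type":"object","properties":{"targets":{"type":"array"},"grip_force":{"type":"number"}},"required":["targets"]}

```bash
mkdir -p pics
cat > h.py <<'E'
import numpy as np, cv2
from workcell import env, optics
def deproj(cam,depth,uv):
    i=optics.camera_info(cam);K=np.array(i["camera_matrix"]);R=np.array(i["R"]);t=np.array(i["t"])
    uv=np.atleast_2d(uv).astype(int);d=depth[uv[:,1],uv[:,0]]
    p=np.c_[(uv[:,0]-K[0,2])/K[0,0]*d,(uv[:,1]-K[1,2])/K[1,1]*d,d]
    return (p-t)@R
def cloud(cam,depth,mask):
    v,u=np.nonzero(mask&(depth>0));return deproj(cam,depth,np.c_[u,v])
def save(n,im): cv2.imwrite('pics/'+n+'.png',im[:,:,::-1])
E
python3 - <<'E'
from h import *
for c in("top","side"):
    im,d=optics.grab_frame(c);save(c+'0',im);np.savez(c+'0.npz',im=im,d=d)
    i=optics.camera_info(c);print(c,-np.array(i["R"]).T@np.array(i["t"]))
    for n in("stand","canister","cap","bin","cap_holder","pad","gel_jar","spray_can","wire_spool","magnet_square","chip_hammer","wire_brush"):
        for r in optics.silhouettes(c,n)[:4]:
            if r["conf"]<.3: continue
            P=cloud(c,d,r["mask"])
            if len(P)<5: continue
            print(n,round(r["conf"],2),r["at"],len(P),np.median(P,0).round(),np.percentile(P,2,axis=0).round(),np.percentile(P,98,axis=0).round())
print(env.state()); print(optics.camera_info("wrist"))
E
```

```text
top [ 439.13798476  -38.63098606 1209.21080149]
stand 0.75 [216.5, 242.5] 303 [489. 254.  11.] [478. 163.   4.] [563. 306.  16.]
canister 0.76 [208.6, 227.2] 701 [520. 240. 119.] [493. 202.  75.] [549. 284. 160.]
canister 0.45 [472.2, 161.7] 1018 [ 661. -389.   18.] [ 611. -432.    1.] [ 724. -353.   23.]
cap 0.83 [243.6, 226.4] 1115 [514. 159. 183.] [484. 123.   9.] [551. 197. 200.]
cap 0.72 [285.1, 284.5] 353 [384.  84.  27.] [361.  63.   6.] [404. 109.  48.]
cap 0.54 [236.8, 262.6] 323 [422. 196.  27.] [400. 176.  20.] [443. 220.  48.]
bin 0.56 [321.0, 215.8] 6266 [543. -16.   6.] [ 456. -115.    1.] [626.  84.  72.]
cap_holder 0.74 [408.2, 265.3] 1250 [ 418. -213.    7.] [ 376. -254.    2.] [ 461. -168.   23.]
pad 0.66 [414.8, 179.6] 1306 [ 629. -235.    7.] [ 585. -279.    1.] [ 675. -190.   12.]
gel_jar 0.83 [476.6, 232.8] 748 [ 488. -362.   84.] [ 461. -396.   21.] [ 517. -341.   90.]
spray_can 0.94 [363.4, 127.5] 974 [ 721. -106.  174.] [ 706. -133.   10.] [757. -81. 184.]
spray_can 0.74 [321.1, 215.0] 6274 [543. -16.   6.] [ 455. -115.    0.] [627.  83.  72.]
spray_can 0.66 
[... 2472 characters left out ...]
]), 'force': array([ 0.35200348,  0.27374889, -0.21191701]), 'torque': array([ 0.00278154, -0.02008981, -0.01727983]), 'gripper_force': 0.0, 'gripper_width': 91.10238565911207}
{'camera_matrix': array([[309.70691629,   0.        , 320.03202121],
       [  0.        , 309.70691629, 202.48000677],
       [  0.        ,   0.        ,   1.        ]]), 'mount': array([[-1.60944387e-04, -9.63491254e-01, -2.67739758e-01,
         7.69783867e+01],
       [ 9.99999986e-01, -1.40736945e-04, -9.46649452e-05,
        -2.72510115e-01],
       [ 5.35279711e-05, -2.67739769e-01,  9.63491263e-01,
        -1.70661133e+02],
       [ 0.00000000e+00,  0.00000000e+00,  0.00000000e+00,
         1.00000000e+00]])}
```

View pics/top0.png

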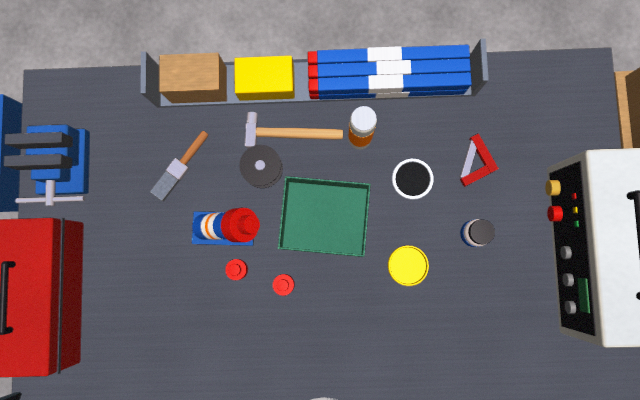

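View pics/side0.png

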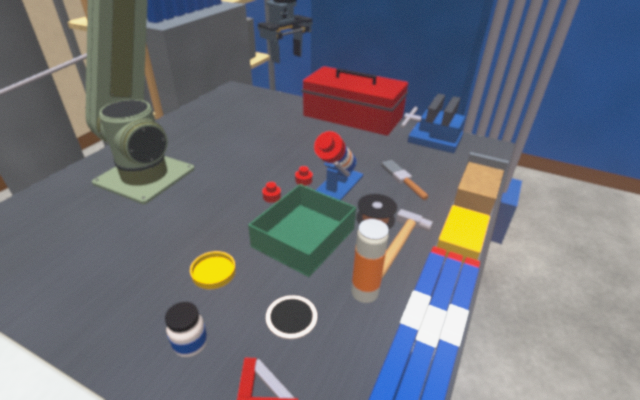

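The two small red caps at about (236,269) and (284,285) in the top view could be taken for the cap. The target is the large one on the leaning canister at (240,225), which leans towards -y. I'll fit the positions next.

```bash
cat > fit.py <<'E'
from h import *
from scipy.optimize import least_squares
def sdf(P,o,a,z0,z1,r):
    q=P-o;h=q@a;rad=np.linalg.norm(q-np.outer(h,a),axis=1)
    d=np.c_[rad-r,np.maximum(z0-h,h-z1)];m=np.maximum(d,0)
    return np.linalg.norm(m,axis=1)+np.minimum(d.max(1),0)
def model(p):
    a=np.array([np.cos(p[2])*.7071,np.sin(p[2])*.7071,.7071]);c=np.array([p[0],p[1],0])
    return c+np.array([-55*np.cos(p[2]),-55*np.sin(p[2]),55.]),a
def res(p,Ps):
    o,a=model(p);out=[]
    for k,P in enumerate(Ps):
        Q=P+[0,0,p[3+k]]
        out.append(np.min([sdf(Q,o,a,0,160,30),sdf(Q,o,a,128,164,37),sdf(Q,o,a,164,192,20)],0))
    return np.concatenate(out)
def redblue(c):
    z=np.load(c+'0.npz');im=z['im'];d=z['d'];return im,d
if __name__=="__main__":
    Ps=[]
    for c in("top","side"):
        im,d=redblue(c)
        h,w=d.shape;u,v=np.meshgrid(np.arange(w),np.arange(h))
        P=deproj(c,d,np.c_[u.ravel(),v.ravel()])
        k=(d.ravel()>0)&(P[:,0]>470)&(P[:,0]<570)&(P[:,1]>110)&(P[:,1]<300)&(P[:,2]>115)&(P[:,2]<210)
        Ps.append(P[k])
    print([len(p) for p in Ps])
    best=min((least_squares(lambda p,q=q:res(p,q),[517,225,np.deg2rad(-90),0,0],loss='soft_l1',f_scale=2) for q in [Ps]),key=lambda r:r.cost)
    p=best.x;print(p,np.rad2deg(p[2]),np.abs(best.fun).mean(),model(p))
    for i in range(2):
        q=least_squares(lambda p:res(p,[Ps[i]]),[517,225,np.deg2rad(-90),0],loss='soft_l1',f_scale=2).x;print(q,np.rad2deg(q[2]))
    # colour fits on flat things
    for c in("top","side"):
        im,d=redblue(c);hsv=cv2.cvtColor(im,cv2.COLOR_RGB2HSV)
        u,v=np.meshgrid(np.arange(640),np.arange(400));P=deproj(c,d,np.c_[u.ravel(),v.ravel()]).reshape(400,640,3)
        near=lambda x,y,r:np.hypot(P[...,0]-x,P[...,1]-y)<r
        for nm,m in(("holder rim",(abs(hsv[...,0].astype(int)-27)<8)&(hsv[...,1]>120)&near(418,-213,70)&(P[...,2]>15)),
                    ("pad rim",(hsv[...,1]<60)&(hsv[...,2]>140)&near(630,-235,70))):
            Q=P[m];f=least_squares(lambda s:np.hypot(Q[:,0]-s[0],Q[:,1]-s[1])-s[2],[*Q[:,:2].mean(0),45],loss='soft_l1').x
            print(c,nm,len(Q),f.round(1),np.median(Q[:,2]))
        m=(P[...,2]>60)&(P[...,2]<82)&near(541,-16,150)&(abs(hsv[...,0].astype(int)-75)<20)
        print(c,'bin',cv2.minAreaRect(P[m][:,:2].astype(np.float32)),m.sum())
        print('small caps / others z check',np.median(P[m][:,2]))
E
python3 fit.py
```

```text
[1485, 833]
[ 5.21055757e+02  2.12362832e+02 -1.62191186e+00  1.39869512e-01
  1.82810408e+00] -92.92870410656008 1.2931692580102332 (array([523.86588736, 267.2909962 ,  55.        ]), array([-0.03612805, -0.70617645,  0.7071    ]))
[ 5.20321362e+02  2.12809901e+02 -1.62651829e+00  1.76385866e-01] -93.19263321488438
[522.47024323 211.4182369   -1.63658036   2.28932037] -93.76914727246353
top holder rim 229 [ 418.6 -211.4   45.7] 20.791409788768952
top pad rim 430 [ 629.3 -234.4   46.9] 5.818919247415476
top bin ((539.2490844726562, -16.102081298828125), (200.5155029296875, 170.49050903320312), 82.92388916015625) 642
small caps / others z check 70.5860933818002
side holder rim 298 [ 421.8 -213.4   45.7] 19.36139002090257
side pad rim 759 [ 630.1 -234.4   47.3] 5.087908831867789
side bin ((540.4916381835938, -17.46375274658203), (202.34097290039062, 174.29098510742188), 82.69390106201172) 980
small caps / others z check 67.35085665661268
```

```bash
cat >> h.py <<'E'
from scipy.spatial.transform import Rotation as Ro
def frame(z,y):
    z=np.array(z,float);z/=np.linalg.norm(z);y=np.array(y,float);y-=z*(y@z);y/=np.linalg.norm(y)
    return np.c_[np.cross(y,z),y,z]
def plan(p,R,n=None,cur=None):
    s=env.state();p0,R0=cur or (s["ee_pos"],Ro.from_euler('xyz',s["ee_rot"],degrees=True).as_matrix())
    rv=Ro.from_matrix(R@R0.T).as_rotvec()/(np.pi/2);d=(np.array(p)-p0)/200
    n=n or int(np.ceil(max(np.linalg.norm(rv)/.093,np.linalg.norm(d)/.24)))
    print('rows',n,'per row',(rv/n).round(4).tolist(),(d/n).round(4).tolist(),'total deg',(rv*90).round(1))
a=np.array([-.036,-.706,.707]);o=np.array([524.,267,55])
Rcap=frame(-a,[1,-.05,0])
def fkR(q):
    return (Ro.from_euler('z',q[0],degrees=True)*Ro.from_euler('y',q[1]+q[2],degrees=True)*Ro.from_euler('z',q[3],degrees=True)*Ro.from_euler('y',q[4],degrees=True)*Ro.from_euler('z',q[5]+90,degrees=True)).as_matrix()
def show():
    s=env.state();print('t',round(s["time_s"],2),'q',s["qpos"].round(1),'p',s["ee_pos"].round(1),'rot',s["ee_rot"].round(1),'F',s["force"].round(1),'w',round(s["gripper_width"],1),'gf',round(s["gripper_force"],1))
    R=Ro.from_euler('xyz',s["ee_rot"],degrees=True).as_matrix();print('fk err deg',np.rad2deg(Ro.from_matrix(R@fkR(s["qpos"]).T).magnitude()).round(2))
E
python3 - <<'E'
from h import *
show();plan([400,60,330],Rcap)
E
```

```text
t 1.3 q [72.  18.3 89.6 -0.  72.  -1.1] p [167.1 550.2 214. ] rot [180.    0.  163.1] F [ 0.4  0.3 -0.2] w 91.1 gf 0.0
fk err deg 0.0
rows 12 per row [0.0366, 0.0257, -0.0665] [0.097, -0.2043, 0.0483] total deg [ 39.5  27.8 -71.8]
```

{"api": "send_rows", "payload": {
  "targets": [
    [[0.0366, 0.0257, -0.0665, 0.097, -0.204, 0.048, -1], [0.0366, 0.0257, -0.0665, 0.097, -0.204, 0.048, -1], [0.0366, 0.0257, -0.0665, 0.097, -0.204, 0.048, -1], [0.0366, 0.0257, -0.0665, 0.097, -0.204, 0.048, -1], [0.0366, 0.0257, -0.0665, 0.097, -0.204, 0.048, -1], [0.0366, 0.0257, -0.0665, 0.097, -0.204, 0.048, -1], [0.0366, 0.0257, -0.0665, 0.097, -0.204, 0.048, -1], [0.0366, 0.0257, -0.0665, 0.097, -0.204, 0.048, -1], [0.0366, 0.0257, -0.0665, 0.097, -0.204, 0.048, -1], [0.0366, 0.0257, -0.0665, 0.097, -0.204, 0.048, -1], [0.0366, 0.0257, -0.0665, 0.097, -0.204, 0.048, -1], [0.0366, 0.0257, -0.0665, 0.097, -0.204, 0.048, -1]]
  ]
}}

```text
time_s: 2.5
ee_pos: [400.6, 58.3, 329.9]
ee_rot: [180.0, -45.1, 86.8]
force: [1.5, 0.6, 0.4]
gripper_width: 91.1
gripper_force: 0.0
```

Run:
```python
from h import *
show();plan(o+a*255,Rcap)
im,d=optics.grab_frame("wrist");save('w1',im);np.savez('w1.npz',im=im,d=d)
```

```text
t 2.5 q [-26.4   4.1 105.5  40.7  91.4 -30. ] p [400.6  58.3 329.9] rot [180.  -45.1  86.8] F [1.5 0.6 0.4] w 91.1 gf 0.0
fk err deg 0.0
rows 4 per row [-0.0002, -0.0, 0.0009] [0.1428, 0.0358, -0.1182] total deg [-0.1 -0.   0.3]
```

View pics/w1.png

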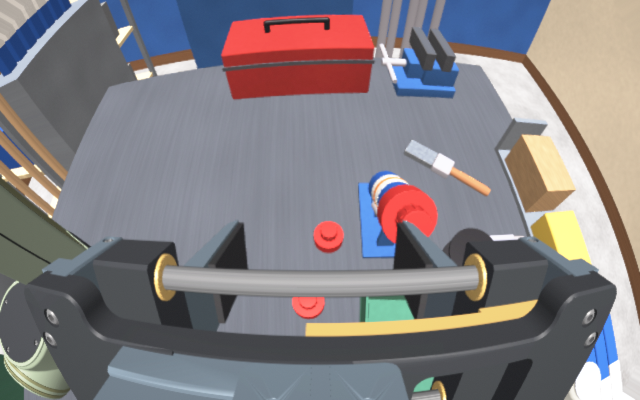

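The wrist view shows the large cap on the leaning canister at (408,213). The small look-alikes lie on the bench at (329,236) and (308,303). Next I move to the pre-grasp pose and measure from close up.

{"api": "send_rows", "payload": {
  "targets": [
    [[0, 0, 0, 0.143, 0.036, -0.118, -1], [0, 0, 0, 0.143, 0.036, -0.118, -1], [0, 0, 0, 0.143, 0.036, -0.118, -1], [0, 0, 0, 0.143, 0.036, -0.118, -1], [0, 0, 0, 0, 0, 0, -1]]
  ]
}}

```text
time_s: 3.05
ee_pos: [515.4, 90.2, 231.5]
ee_rot: [-179.7, -45.0, 86.9]
force: [-1.5, 0.5, -0.2]
gripper_width: 91.2
gripper_force: 0.0
```

```bash
cat > wr.py <<'E'
from h import *
from fit import *
def wcloud():
    s=env.state();im,d=optics.grab_frame("wrist");i=optics.camera_info("wrist");K=np.array(i["camera_matrix"]);M=np.array(i["mount"])
    u,v=np.meshgrid(np.arange(640),np.arange(400));x=(u-K[0,2])/K[0,0];y=(v-K[1,2])/K[1,1];th=np.hypot(x,y)+1e-9
    ok=(d>0)&(th<1.2);sc=np.tan(np.minimum(th,1.2))/th
    P=np.stack([x*sc*d,y*sc*d,d],-1)
    T=P@M[:3,:3].T+M[:3,3]
    R=Ro.from_euler('xyz',s["ee_rot"],degrees=True).as_matrix()
    return im,T,T@R.T+s["ee_pos"],ok
E
python3 - <<'E'
from wr import *
show()
im,T,W,ok=wcloud();save('w2',im)
hsv=cv2.cvtColor(im,cv2.COLOR_RGB2HSV)
red=((hsv[...,0]<8)|(hsv[...,0]>172))&(hsv[...,1]>130)
k=ok&red&(np.linalg.norm(W-(o+a*165),axis=-1)<70)
P=W[k];print(len(P))
f=least_squares(lambda p:res(np.r_[p,0],[P]),[521,212.4,np.deg2rad(-93)],loss='soft_l1',f_scale=2)
print(f.x,np.rad2deg(f.x[2]),np.abs(f.fun).mean(),model(f.x))
f=least_squares(lambda p:res(np.r_[p[:2],np.deg2rad(-93),p[2]],[P]),[521,212.4,0],loss='soft_l1',f_scale=2)
print(f.x,np.abs(f.fun).mean())
E
```

```text
t 3.05 q [-17.5  17.7 103.1  44.3  78.1 -31.6] p [515.4  90.2 231.5] rot [-179.7  -45.    86.9] F [-1.5  0.5 -0.2] w 91.2 gf 0.0
fk err deg 0.0
5468
[520.29421166 214.32006326  -1.63203993] -93.5089999733907 0.8513723611977976 (array([523.66050454, 269.21694908,  55.        ]), array([-0.04327829, -0.70577433,  0.7071    ]))
[519.83706803 211.95217042   2.73769815] 0.5103943468442863
```

{"api": "send_rows", "payload": {
  "targets": [
    [[0, 0, 0, 0.002, 0.073, -0.073, -1], [0, 0, 0, 0.002, 0.073, -0.073, -1], [0, 0, 0, 0.002, 0.073, -0.073, -1], [0, 0, 0, 0.002, 0.073, -0.073, -1], [0, 0, 0, 0, 0, 0, 1], [0, 0, 0, 0, 0, 0, 1], [0, 0, 0, 0, 0, 0, 1], [0, 0, 0, 0, 0, 0, 1], [0, 0, 0, 0, 0, 0, 1], [0, 0, 0, 0, 0, 0, 1], [0, 0, 0, 0, 0, 0, 1], [0, 0, 0, 0, 0, 0, 1]]
  ],
  "grip_force": 25
}}

```text
time_s: 4.3
ee_pos: [516.5, 147.6, 176.6]
ee_rot: [179.9, -45.0, 87.1]
force: [0.8, -0.8, 0.4]
gripper_width: 39.4
gripper_force: 25.0
```

```bash
python3 -c "
from h import *
show()"
```

```text
t 4.3 q [-11.3  20.1 108.9  48.7  68.5 -34.4] p [516.5 147.6 176.6] rot [179.9 -45.   87.1] F [ 0.8 -0.8  0.4] w 39.4 gf 25.0
fk err deg 0.0
```

{"api": "send_rows", "payload": {
  "targets": [
    [[0, 0, 0, -0.001, -0.02, 0.02, 1], [0, 0, 0, -0.002, -0.032, 0.032, 1], [0, 0, 0, -0.002, -0.032, 0.032, 1], [0, 0, 0, -0.002, -0.032, 0.032, 1], [0, 0, 0, -0.002, -0.032, 0.032, 1], [0, 0, 0, -0.003, -0.06, 0.06, 1], [0, 0, 0, -0.003, -0.06, 0.06, 1], [0, 0, 0, -0.003, -0.06, 0.06, 1]]
  ]
}}

```text
time_s: 5.1
ee_pos: [511.9, 81.1, 242.6]
ee_rot: [180.0, -44.9, 87.1]
force: [-0.0, 0.1, 0.2]
gripper_width: 39.3
gripper_force: 25.0
```

Run:
```python
from h import *
show()
from scipy.optimize import least_squares
# candidate yaw of tool at holder: rotate minimal to z down
s=env.state();R0=Ro.from_euler('xyz',s["ee_rot"],degrees=True).as_matrix()
z=R0[:,2];ax=np.cross(z,[0,0,-1]);Rd=Ro.from_rotvec(ax/np.linalg.norm(ax)*np.arccos(-z[2])).as_matrix()@R0
print(Rd.round(3).tolist());plan([420,-212.5,180],Rd)
im,d=optics.grab_frame("side");cv2.imwrite('pics/s2.png',cv2.resize(im[100:300,230:470],None,fx=2.5,fy=2.5)[:,:,::-1])
```

```text
t 5.1 q [-18.6  16.9 102.4  43.8  79.6 -31.4] p [511.9  81.1 242.6] rot [180.  -44.9  87.1] F [-0.   0.1  0.2] w 39.3 gf 25.0
fk err deg 0.0
[[0.051, 0.999, -0.0], [0.999, -0.051, -0.0], [-0.0, 0.0, -1.0]]
rows 7 per row [-0.0712, 0.0036, 0.0] [-0.0656, -0.2097, -0.0447] total deg [-44.9   2.3   0. ]
```

View pics/s2.png

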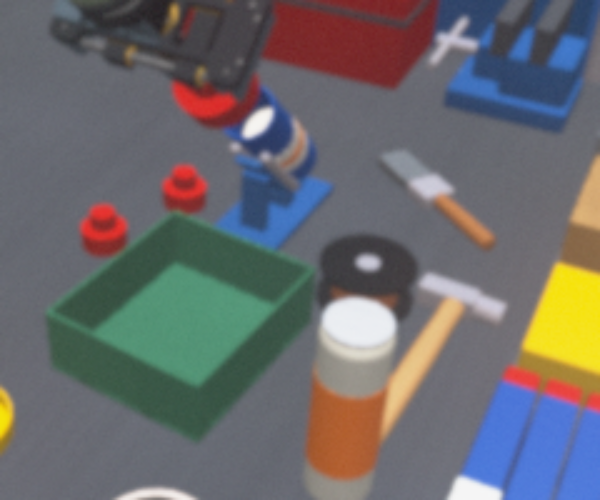

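The side view shows the cap held in the gripper, and the canister still in the stand with its mouth open. Now to the holder.

{"api": "send_rows", "payload": {
  "targets": [
    [[-0.0712, 0.0036, 0, -0.066, -0.21, -0.045, 1], [-0.0712, 0.0036, 0, -0.066, -0.21, -0.045, 1], [-0.0712, 0.0036, 0, -0.066, -0.21, -0.045, 1], [-0.0712, 0.0036, 0, -0.066, -0.21, -0.045, 1], [-0.0712, 0.0036, 0, -0.066, -0.21, -0.045, 1], [-0.0712, 0.0036, 0, -0.066, -0.21, -0.045, 1], [-0.0712, 0.0036, 0, -0.066, -0.21, -0.045, 1], [0, 0, 0, 0, 0, 0, 1], [0, 0, 0, 0, 0, 0, 1]]
  ]
}}

```text
time_s: 6.05
ee_pos: [419.5, -211.4, 178.9]
ee_rot: [180.0, -0.2, 87.1]
force: [1.8, -0.3, -0.9]
gripper_width: 39.2
gripper_force: 25.0
```

Run:
```python
from wr import *
show()
im,T,W,ok=wcloud();save('w3',im)
hsv=cv2.cvtColor(im,cv2.COLOR_RGB2HSV)
red=((hsv[...,0]<8)|(hsv[...,0]>172))&(hsv[...,1]>130)
k=ok&red&(np.abs(T[...,2]-5)<60)&(np.hypot(T[...,0],T[...,1])<60)
P=T[k];print(len(P),np.percentile(P,[2,50,98],axis=0).round(1))
def r(p):  # p: x,y,ze (open edge tool z), tilt about y
    ax=np.array([np.sin(p[3]),0,-np.cos(p[3])]);oo=np.array([p[0],p[1],p[2]])
    return np.minimum(sdf(P,oo,ax,0,36,37),sdf(P,oo,ax,36,64,20))
if len(P)>50:
    f=least_squares(r,[0,0,42,0],loss='soft_l1',f_scale=2);print(f.x.round(2),np.abs(f.fun).mean())
yel=(abs(hsv[...,0].astype(int)-27)<8)&(hsv[...,1]>120)&ok
Q=W[yel&(abs(W[...,2]-20)<6)&(np.hypot(W[...,0]-420,W[...,1]+212)<70)];print(len(Q))
if len(Q)>50: print(least_squares(lambda s:np.hypot(Q[:,0]-s[0],Q[:,1]-s[1])-s[2],[420,-212,45],loss='soft_l1').x,np.median(Q[:,2]))
```

```text
t 6.05 q [-28.3  10.5 105.9   0.2  63.7 -25.4] p [ 419.5 -211.4  178.9] rot [180.   -0.2  87.1] F [ 1.8 -0.3 -0.9] w 39.2 gf 25.0
fk err deg 0.0
6608 [[ -3.9 -27.6 -20.4]
 [ 15.4  -1.3   7.1]
 [ 33.3  25.5  31.4]]
[-3.34 -1.23 44.41  0.  ] 0.5522115853826697
105
[ 418.68923978 -207.33883335   43.81904946] 18.91396913937055
```

View pics/w3.png

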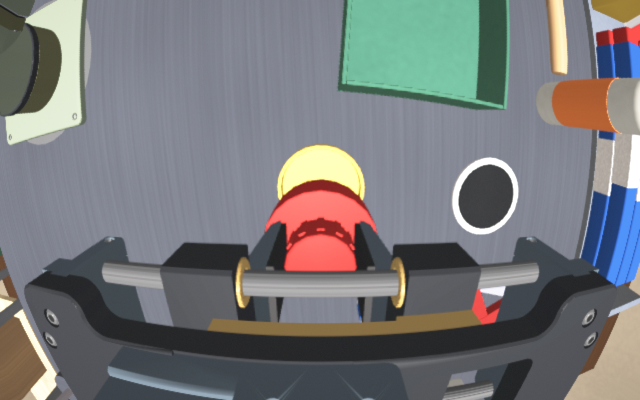

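The cap hangs square in the grip, 3 mm off along tool x. The holder's rim shows just beyond it at (320,180). I'll shift and lower.

{"api": "send_rows", "payload": {
  "targets": [
    [[0, 0, 0, 0.004, 0.015, -0.12, 1], [0, 0, 0, 0, 0, -0.15, 1], [0, 0, 0, 0, 0, -0.15, 1], [0, 0, 0, 0, 0, -0.09, 1], [0, 0, 0, 0, 0, -0.04, 1], [0, 0, 0, 0, 0, -0.02, 1], [0, 0, 0, 0, 0, -0.02, 1], [0, 0, 0, 0, 0, -0.015, 1], [0, 0, 0, 0, 0, 0, 1]]
  ]
}}

```text
time_s: 7.0
ee_pos: [420.9, -208.9, 58.3]
ee_rot: [179.9, -0.1, 87.1]
force: [-1.0, 0.8, -1.0]
gripper_width: 39.5
gripper_force: 25.0
```

Run:
```python
from wr import *
show()
im,T,W,ok=wcloud();save('w4',im)
hsv=cv2.cvtColor(im,cv2.COLOR_RGB2HSV)
yel=(abs(hsv[...,0].astype(int)-27)<8)&(hsv[...,1]>120)&ok
Q=W[yel&(abs(W[...,2]-20)<5)&(np.hypot(W[...,0]-420,W[...,1]+212)<70)];print(len(Q))
if len(Q)>50: print(least_squares(lambda s:np.hypot(Q[:,0]-s[0],Q[:,1]-s[1])-46,[420,-212],loss='soft_l1').x,np.percentile(Q,[2,50,98],axis=0))
for c in("side","top"):
    im,d=optics.grab_frame(c);hsv=cv2.cvtColor(im,cv2.COLOR_RGB2HSV);red=((hsv[...,0]<8)|(hsv[...,0]>172))&(hsv[...,1]>130)
    P=cloud(c,d,red);P=P[np.hypot(P[:,0]-420,P[:,1]+212)<60];print(c,len(P),np.percentile(P,[2,50,98],axis=0).round(1).tolist())
```

```text
t 7.0 q [-2.790e+01  1.840e+01  1.156e+02  1.000e-01  4.600e+01 -2.500e+01] p [ 420.9 -208.9   58.3] rot [ 1.799e+02 -1.000e-01  8.710e+01] F [-1.   0.8 -1. ] w 39.5 gf 25.0
fk err deg 0.0
236
[ 419.32820113 -210.10553182] [[ 374.71097557 -216.92349157   15.2775357 ]
 [ 421.18008564 -176.91330869   17.7112896 ]
 [ 462.40132003 -163.63883887   20.36931004]]
side 851 [[395.0, -249.5, 25.3], [433.2, -229.7, 50.4], [458.5, -198.0, 79.9]]
top 101 [[401.6, -189.3, 31.3], [424.5, -181.9, 50.6], [442.9, -175.7, 56.2]]
```

{"api": "send_rows", "payload": {
  "targets": [
    [[0, 0, 0, 0, 0, -0.015, 1], [0, 0, 0, 0, 0, -0.015, 1], [0, 0, 0, 0, 0, -0.01, 1], [0, 0, 0, 0, 0, 0, 1]]
  ]
}}

```text
time_s: 7.55
ee_pos: [420.5, -208.7, 49.7]
ee_rot: [-180.0, -0.1, 87.1]
force: [-0.3, -0.1, -0.1]
gripper_width: 39.3
gripper_force: 25.0
```

{"api": "send_rows", "payload": {
  "targets": [
    [[0, 0, 0, 0, 0, -0.01, 1], [0, 0, 0, 0, 0, 0, 1], [0, 0, 0, 0, 0, 0, -0.2], [0, 0, 0, 0, 0, 0, -0.5], [0, 0, 0, 0, 0, 0, -0.5], [0, 0, 0, 0, 0, 0, -0.5], [0, 0, 0, 0, 0, 0, -0.5], [0, 0, 0, 0, 0, 0, -0.5], [0, 0, 0, 0, 0, 0.1, -0.5], [0, 0, 0, 0, 0, 0.2, -1], [0, 0, 0, 0, 0, 0.24, -1], [0, 0, 0, 0, 0, 0.24, -1]]
  ]
}}

```text
time_s: 8.75
ee_pos: [420.2, -208.5, 205.4]
ee_rot: [-180.0, -0.1, 87.1]
force: [1.2, 0.3, -0.8]
gripper_width: 89.1
gripper_force: 0.0
```

Run:
```python
from wr import *
show()
im,T,W,ok=wcloud();save('w5',im)
hsv=cv2.cvtColor(im,cv2.COLOR_RGB2HSV)
red=((hsv[...,0]<8)|(hsv[...,0]>172))&(hsv[...,1]>130)
P=W[ok&red&(np.hypot(W[...,0]-420,W[...,1]+212)<60)];print(len(P),np.percentile(P,[2,98],axis=0).round(1))
f=least_squares(lambda p:np.minimum(sdf(P,p,np.array([0,0,1]),0,36,37),sdf(P,p,np.array([0,0,1]),36,64,20)),[420,-212,5],loss='soft_l1',f_scale=2);print('cap',f.x.round(2),np.abs(f.fun).mean())
yel=(abs(hsv[...,0].astype(int)-27)<8)&(hsv[...,1]>120)&ok
Q=W[yel&(abs(W[...,2]-20)<5)&(np.hypot(W[...,0]-420,W[...,1]+212)<70)];print(len(Q),least_squares(lambda s:np.hypot(Q[:,0]-s[0],Q[:,1]-s[1])-45.5,[420,-212],loss='soft_l1').x)
# IK-ish wrist check for canister phases
def wrist(R,j1,s23):
    B=(Ro.from_euler('z',j1,degrees=True)*Ro.from_euler('y',s23,degrees=True)).as_matrix()
    M=B.T@R@Ro.from_euler('z',-90,degrees=True).as_matrix()
    e=Ro.from_matrix(M).as_euler('ZYZ',degrees=True);return e.round(0),np.array([e[0]+180,-e[1],e[2]+180]).round(0)
def tool(aa,ang,sgn=-1): # tool z at angle ang from aa, closing axis horizontal
    h=np.cross(aa,[0,0,1]) if abs(aa[2])<.99 else None
    return aa
def Rg(head,el,dh,sgn): # canister axis az head, elev el; tool z = axis rotated by 'dh' deg about horizontal normal
    h,e=np.deg2rad(head),np.deg2rad(el);n=np.array([np.sin(h),-np.cos(h),0]) # rotating about n by + lowers elevation
    aa=np.array([np.cos(h)*np.cos(e),np.sin(h)*np.cos(e),np.sin(e)])
    return frame(Ro.from_rotvec(-n*np.deg2rad(dh)).apply(aa),sgn*n)
for sgn in(1,-1):
  for nm,hd,el,j1,s in(("grasp",-93,45,20,100),("up-93",-93,90,0,110),("up-45",-45,90,-25,100),("pour-93",-93,-45,-15,105),("pour-135",-135,-45,-8,105)):
    R=Rg(hd,el,-105,sgn);print(sgn,nm,R[:,2].round(2),R[:,0].round(2),wrist(R,j1,s))
```

```text
t 8.75 q [-2.790e+01  9.100e+00  1.035e+02  1.000e-01  6.750e+01 -2.500e+01] p [ 420.2 -208.5  205.4] rot [-1.80e+02 -1.00e-01  8.71e+01] F [ 1.2  0.3 -0.8] w 89.1 gf 0.0
fk err deg 0.0
2254 [[ 387.3 -244.    33.5]
 [ 452.1 -176.    70. ]]
cap [ 419.5  -211.81    4.85] 0.5572063972907764
140 [ 418.59323754 -209.20802194]
1 grasp [0.05 0.86 0.5 ] [ 0.03  0.5  -0.87] (array([125.,  76., 159.]), array([305., -76., 339.]))
1 up-93 [ 0.05  0.96 -0.26] [-0.01 -0.26 -0.97] (array([ 77.,  82., 161.]), array([257., -82., 341.]))
1 up-45 [-0.68  0.68 -0.26] [ 0.18 -0.18 -0.97] (array([ 39., 148., 130.]), array([ 219., -148.,  310.]))
1 pour-93 [-0.03 -0.5   0.87] [0.05 0.86 0.5 ] (array([-150.,   97., -162.]), array([ 30., -97.,  18.]))
1 pour-135 [-0.35 -0.35  0.87] [0.61 0.61 0.5 ] (array([-152.,  121.,  154.]), array([  28., -121.,  334.]))
-1 grasp [0.05 0.86 0.5 ] [-0.03 -0.5   0.87] (array([125.,  76., -21.]), array([305., -76., 159.]))
-1 up-93 [ 0.05  0.96 -0.26] [0.01 0.26 0.97] (array([ 77.,  82., -19.]), array([257., -82., 161.]))
-1 up-45 [-0.68  0.68 -0.26] [-0.18  0.18  0.97] (array([ 39., 148., -50.]), array([ 219., -148.,  130.]))
-1 pour-93 [-0.03 -0.5   0.87] [-0.05 -0.86 -0.5 ] (array([-150.,   97.,   18.]), array([ 30., -97., 198.]))
-1 pour-135 [-0.35 -0.35  0.87] [-0.61 -0.61 -0.5 ] (array([-152.,  121.,  -26.]), array([  28., -121.,  154.]))
```

The cap is seated (z 4.85, about 3 mm off centre). Next I fit the arm's link lengths so I can choose wrist-feasible canister poses.

```bash
cat > ik.py <<'E'
from h import *
from scipy.optimize import least_squares
D=[([71.963,18.312,89.639,0,72.044,-1.146],[167.068,550.211,213.976]),([-26.4,4.1,105.5,40.7,91.4,-30.],[400.6,58.3,329.9]),([-17.5,17.7,103.1,44.3,78.1,-31.6],[515.4,90.2,231.5]),([-11.3,20.1,108.9,48.7,68.5,-34.4],[516.5,147.6,176.6]),([-18.6,16.9,102.4,43.8,79.6,-31.4],[511.9,81.1,242.6]),([-28.3,10.5,105.9,.2,63.7,-25.4],[419.5,-211.4,178.9]),([-27.9,18.4,115.6,.1,46,-25],[420.9,-208.9,58.3]),([-27.9,9.1,103.5,.1,67.5,-25],[420.2,-208.5,205.4])]
def fk(q,L):
    r=lambda ax,t:Ro.from_euler(ax,t,degrees=True)
    v=np.array([L[0],0,L[1]])+r('y',q[1]).apply([0,0,L[2]])+r('y',q[1]+q[2]).apply([L[3],0,L[4]])
    return r('z',q[0]).apply(v)+fkR(q)@[0,0,L[5]]
f=least_squares(lambda L:np.ravel([fk(q,L)-np.array(p) for q,p in D]),[100,400,400,0,400,250]);L=f.x
lo=np.array([-177.97,-48.28,12.27,-77.06,2.81,-146.56])+1;hi=np.array([177.97,115.42,149.76,257.06,150.46,146.56])-1
def ik(p,R,seeds):
    best=None
    for s in seeds:
        g=least_squares(lambda q:np.r_[fk(q,L)-p,300*Ro.from_matrix(R@fkR(q).T).as_rotvec()],np.clip(s,lo+1,hi-1),bounds=(lo,hi))
        if best is None or g.cost<best.cost-1e-3: best=g
    return best.x.round(1),round(best.cost,2)
def Rg(head,el,dh,sgn): # canister axis heading/elevation; tool z = axis turned down by dh; sgn=-1: tool x towards mouth
    h,e=np.deg2rad(head),np.deg2rad(el);n=np.array([np.sin(h),-np.cos(h),0])
    aa=np.array([np.cos(h)*np.cos(e),np.sin(h)*np.cos(e),np.sin(e)])
    zt=Ro.from_rotvec(-n*np.deg2rad(dh)).apply(aa)
    return frame(zt,sgn*n),aa
E
python3 - <<'E'
from ik import *
print(L.round(1),np.abs(f.fun).max())
import itertools
seeds=[[j1,20,100,j4,70,j6] for j1 in(-10,20) for j4 in(-60,0,60,120,200) for j6 in(-100,0,100)]
for sgn in(1,-1):
  for nm,hd,el,gp in(("grasp",-93.3,45,o+a*100),("up",-93,90,[540,100,250]),("pad-45",-45,90,[630,-235,106]),("pad-30",-30,90,[630,-235,106]),("pour-93",-93,-45,[540,30,190]),("pour-120",-120,-45,[560,15,190]),("pour-150",-150,-45,[590,0,190])):
    R,aa=Rg(hd,el,-105,sgn)
    if R[2,2]>0 and nm=="grasp": R,aa=Rg(hd,el,-105,sgn)
    if R[:,2]@[0,0,1]>.2 or nm: pass
    p=np.array(gp)+R[:,2]*19;print(sgn,nm,R[:,2].round(2),R[:,0].round(2),*ik(p,R,seeds))
E
```

```text
[2.000e-01 1.556e+02 5.889e+02 2.400e+01 4.186e+02 3.507e+02] 11.309036416229247
1 grasp [0.05 0.86 0.5 ] [ 0.03  0.5  -0.87] [-10.2  67.8 113.5  82.4 119.8  88.5] 0.0
1 up [ 0.05  0.96 -0.26] [-0.01 -0.26 -0.97] [-22.8  30.9 106.6  65.4  91.7 129.5] 0.0
1 pad-45 [-0.68  0.68 -0.26] [ 0.18 -0.18 -0.97] [-28.3  75.2  27.3  31.4 147.9 121.8] 0.0
1 pad-30 [-0.84  0.48 -0.26] [ 0.22 -0.13 -0.97] [-23.7  74.3  28.2  13.3 149.5 103.4] 194.76
1 pour-93 [-0.03 -0.5   0.87] [0.05 0.86 0.5 ] [  20.9   73.   101.6  -76.1  149.5 -101.1] 83.53
1 pour-120 [-0.25 -0.43  0.87] [0.43 0.75 0.5 ] [  17.9   72.3   92.9  -73.5  149.5 -123.4] 1365.33
1 pour-150 [-0.43 -0.25  0.87] [0.75 0.43 0.5 ] [  14.4   72.4   86.3  -71.6  149.5 -145.6] 7002.42
-1 grasp [0.05 0.86 0.5 ] [-0.03 -0.5   0.87] [-10.2  67.8 113.5  82.4 119.8 -91.5] 0.0
-1 up [ 0.05  0.96 -0.26] [0.01 0.26 0.97] [-22.8  30.9 106.6  65.4  91.7 -50.5] 0.0
-1 pad-45 [-0.68  0.68 -0.26] [-0.18  0.18  0.97] [-28.3  75.2  27.3  31.4 147.9 -58.2] 0.0
-1 pad-30 [-0.84  0.48 -0.26] [-0.22  0.13  0.97] [-23.7  74.3  28.2  13.3 149.5 -76.6] 194.76
-1 pour-93 [-0.03 -0.5   0.87] [-0.05 -0.86 -0.5 ] [ 20.9  73.  101.6 -76.1 149.5  78.9] 83.53
-1 pour-120 [-0.25 -0.43  0.87] [-0.43 -0.75 -0.5 ] [ 17.9  72.3  92.9 -73.5 149.5  56.6] 1365.33
-1 pour-150 [-0.43 -0.25  0.87] [-0.75 -0.43 -0.5 ] [ 14.4  72.4  85.7 -73.3 149.5  31.9] 6983.41
```

```bash
sed -i 's/np.array(\[L\[0\],0,L\[1\]\])/np.array([L[0],L[6],L[1]])/; s/400,250\])/400,250,0])/' ik.py
python3 - <<'E'
from ik import *
print(L.round(1),np.abs(f.fun).max())
seeds=[[j1,20,100,j4,70,j6] for j1 in(-10,20) for j4 in(-60,0,60,120,200) for j6 in(-100,0,100)]
for sgn in(1,-1):
 for ang in(90,105):
  for nm,hd,el,gp in(("grasp",-93.3,45,o+a*100),("up",-93,90,[540,100,250]),("pad-45",-45,90,[630,-235,106]),("pad-30",-30,90,[630,-235,106]),("pour-93",-93,-45,[540,30,190]),("pour-120",-120,-45,[560,15,190]),("pour-150",-150,-45,[590,0,190])):
    R,aa=Rg(hd,el,ang,sgn)
    p=np.array(gp)+R[:,2]*19;print(sgn,ang,nm,R[:,2].round(2),R[:,0].round(2),*ik(p,R,seeds))
E
```

```text
[  0.  138.5 592.7  24.7 416.4 335.5  11.7] 0.7344416588195486
1 90 grasp [-0.04 -0.71 -0.71] [-0.04 -0.71  0.71] [  37.2   36.8   89.   -32.5   87.7 -128.1] 0.0
1 90 up [-0.05 -1.    0.  ] [0. 0. 1.] [  35.8   44.6   90.1  -60.5  116.5 -128.2] 0.0
1 90 pad-45 [ 0.71 -0.71  0.  ] [-0.  0.  1.] [ -3.2  49.9 133.2 221.8  92.3 -87.9] 0.0
1 90 pad-30 [ 0.87 -0.5   0.  ] [-0.  0.  1.] [-14.   51.  139.  196.2  99.6 -87.2] 0.0
1 90 pour-93 [ 0.04  0.71 -0.71] [-0.04 -0.71 -0.71] [-21.3  24.  102.2  43.7  76.2 142. ] 0.0
1 90 pour-120 [ 0.35  0.61 -0.71] [-0.35 -0.61 -0.71] [-24.5  18.4 115.   59.5  58.  145.6] 160.94
1 90 pour-150 [ 0.61  0.35 -0.71] [-0.61 -0.35 -0.71] [-18.3  13.4 126.1  87.9  33.  145.6] 421.83
1 105 grasp [-0.03 -0.5  -0.87] [-0.05 -0.86  0.5 ] [  32.7   30.6   92.6  -24.5   76.8 -134. ] 0.0
1 105 up [-0.05 -0.96 -0.26] [-0.01 -0.26  0.97] [  35.1   38.6   88.3  -53.4  108.7 -131.6] 0.0
1 105 pad-45 [ 0.68 -0.68 -0.26] [ 0.18 -0.18  0.97] [ -4.2  38.5 131.9 222.9  67.8 -96.8] 0.0
1 105 pad-30 [ 0.84 -0.48 -0.26] [ 0.22 -0.13  0.97] [-14.5  38.1 137.4 195.9  70.6 -91.3]
[... 895 characters left out ...]
.4  12.2 121.1  70.4  33.5 -14.4] 0.0
-1 105 grasp [-0.03 -0.5  -0.87] [ 0.05  0.86 -0.5 ] [ 32.7  30.6  92.6 -24.5  76.8  46. ] 0.0
-1 105 up [-0.05 -0.96 -0.26] [ 0.01  0.26 -0.97] [ 35.1  38.6  88.3 -53.4 108.7  48.4] 0.0
-1 105 pad-45 [ 0.68 -0.68 -0.26] [-0.18  0.18 -0.97] [ -4.2  38.5 131.9 222.9  67.8  83.2] 0.0
-1 105 pad-30 [ 0.84 -0.48 -0.26] [-0.22  0.13 -0.97] [-14.5  38.1 137.4 195.9  70.6  88.7] 0.0
-1 105 pour-93 [ 0.05  0.86 -0.5 ] [0.03 0.5  0.87] [-26.   29.8 103.8  53.2  84.3 -47.9] 0.0
-1 105 pour-120 [ 0.43  0.75 -0.5 ] [0.25 0.43 0.87] [-29.1  22.9 117.4  70.3  66.9 -46. ] 0.0
-1 105 pour-150 [ 0.75  0.43 -0.5 ] [0.43 0.25 0.87] [-23.   16.3 129.8 102.5  45.1 -51. ] 0.0
```

Run:
```python
from ik import *
seeds=[[j1,25,105,j4,70,j6] for j1 in(-20,20) for j4 in(-60,0,60,200) for j6 in(-40,60)]
for ang in(105,120):
  for nm,hd,el,gp in(("grasp",-93.3,45,o+a*100),("pad",-85,90,[630,-235,110]),("pad",-75,90,[630,-235,110]),("pad",-65,90,[630,-235,110]),("pad",-55,90,[630,-235,110]),("pour",-93,-45,[540,30,190]),("pour",-115,-45,[555,20,190])):
    R,aa=Rg(hd,el,ang,-1)
    p=np.array(gp)+R[:,2]*19;print(ang,nm,hd,R[:,2].round(2),*ik(p,R,seeds))
```

```text
105 grasp -93.3 [-0.03 -0.5  -0.87] [ 32.7  30.6  92.6 -24.5  76.8  46. ] 0.0
105 pad -85 [ 0.08 -0.96 -0.26] [  5.8  44.2 100.9 -76.1  78.4  53.3] 317.36
105 pad -75 [ 0.25 -0.93 -0.26] [  2.8  42.2 118.8 256.1  71.6  72.8] 786.81
105 pad -65 [ 0.41 -0.88 -0.26] [  3.5  40.2 119.7 254.8  68.6  69.9] 0.0
105 pad -55 [ 0.55 -0.79 -0.26] [  0.5  38.8 126.3 239.9  67.   76.7] 0.0
105 pour -93 [ 0.05  0.86 -0.5 ] [-26.   29.8 103.8  53.2  84.3 -47.9] 0.0
105 pour -115 [ 0.37  0.78 -0.5 ] [-28.8  24.1 115.2  66.8  70.1 -46.1] 0.0
120 grasp -93.3 [-0.01 -0.26 -0.97] [ 26.8  25.4  96.7 -14.2  66.2  36.8] 0.0
120 pad -85 [ 0.08 -0.86 -0.5 ] [  2.5  37.8 103.  -71.7  65.7  46.2] 0.0
120 pad -75 [ 0.22 -0.84 -0.5 ] [  1.9  34.9 107.  -76.1  59.3  43.6] 145.39
120 pad -65 [ 0.37 -0.78 -0.5 ] [ -1.1  33.  120.3 256.1  51.7  62.5] 293.32
120 pad -55 [ 0.5  -0.71 -0.5 ] [ -2.7  30.6 121.8 250.9  46.5  59.6] 0.0
120 pour -93 [ 0.05  0.96 -0.26] [-28.8  36.6 105.2  60.5  93.3 -56.1] 0.0
120 pour -115 [ 0.41  0.88 -0.26] [-32.5  31.4 118.4  76.   80.8 -59.7] 0.0
```

```bash
cat > path.py <<'E'
from ik import *
ANG=105
a[:]=[-.041,-.706,.707];o[:]=[523.4,267.8,54.5];G=100
def wp(hd,el,grip=None,mouth=None):
    R,aa=Rg(hd,el,ANG,-1)
    g=np.array(grip,float) if grip is not None else np.array(mouth)-(160-G)*aa
    return g+19*R[:,2],R
def go(wps,cur,q,v=40,w=7.5,extra=()):
    p0,R0=cur
    for k,(p,R) in enumerate(wps):
        rv=Ro.from_matrix(R@R0.T).as_rotvec();d=p-p0
        n=int(np.ceil(max(np.rad2deg(np.linalg.norm(rv))/w,np.linalg.norm(d)/v)))
        mx=np.zeros(6)
        for i in range(1,n+1):
            qn,c=ik(p0+d*i/n,Ro.from_rotvec(rv*i/n).as_matrix()@R0,[q])
            if c>1: print('  FAIL',i,c,qn)
            mx=np.maximum(mx,abs(qn-q));q=qn
        print(k,'n',n,'row',(rv/n/(np.pi/2)).round(4).tolist(),(d/n/200).round(4).tolist(),'maxstep',mx.round(1),'q',q,'p',p.round())
        p0,R0=p,R
    return q
GR=wp(-93.3,45,grip=o+100*a);PRE=(GR[0]-120*GR[1][:,2],GR[1])
LIFT=(GR[0]+[0,-10,110],GR[1])
TAIL=[wp(-93.3,15,mouth=[545,20,190]),wp(-95,-15,mouth=[545,25,125]),wp(-115,-48,mouth=[548,28,108]),wp(-120,-60,mouth=[548,28,112])]
END=[wp(-120,-20,grip=[560,0,230]),wp(-110,20,grip=[560,-20,280]),wp(-90,60,grip=[570,-60,290]),wp(-45,90,grip=[600,-160,230]),wp(-45,90,grip=[630,-235,190]),wp(-45,90,grip=[630,-235,106.5])]
def cur():
    s=env.state();return (s["ee_pos"],Ro.from_euler('xyz',s["ee_rot"],degrees=True).as_matrix()),s["qpos"]
E
python3 - <<'E'
from path import *
c,q=cur()
q=go([((np.array([470,0,310])),GR[1]),PRE,GR,LIFT]+TAIL,c,q)
print('end');go(END,TAIL[-1],q)
E
```

```text
0 n 6 row [-0.0549, 0.0044, -0.0011] [0.0379, 0.1756, 0.0803] maxstep [8.2 2.4 3.3 5.4 5.7 9.8] q [ 17.9  10.6  92.9 -27.8  88.6  24.9] p [470   0 310]
1 n 7 row [0.0, 0.0, 0.0] [0.0373, 0.1769, -0.0695] maxstep [3.4 2.9 3.  0.8 0.8 3.6] q [ 37.   28.9  79.3 -22.4  92.   43.5] p [522. 248. 213.]
2 n 4 row [0.0, 0.0, 0.0] [-0.0043, -0.0749, -0.1299] maxstep [1.1 0.7 3.7 0.7 3.8 0.7] q [ 32.9  30.6  92.7 -24.5  76.8  46.1] p [519. 188. 109.]
3 n 3 row [0.0, 0.0, 0.0] [0.0, -0.0167, 0.1833] maxstep [0.3 2.1 2.7 0.3 3.9 2. ] q [ 32.1  24.8  85.4 -24.1  88.4  40.1] p [519. 178. 219.]
4 n 4 row [0.0832, -0.0048, -0.0] [0.037, -0.1248, -0.0791] maxstep [ 7.   2.6  3.7  7.7  7.5 10.1] q [ 6.9 18.9 97.6 -0.  63.4 10.2] p [548.  78. 155.]
5 n 5 row [0.0665, -0.0048, -0.0037] [0.0025, 0.0143, -0.0314] maxstep [3.4 1.4 1.5 7.2 1.9 7.2] q [ -9.2  22.3 105.   35.1  60.3 -24. ] p [551.  92. 124.]
6 n 6 row [0.0593, -0.0159, -0.036] [0.0177, -0.0104, 0.0166] maxstep [3.1 1.7 2.5 6.9 2.5 5.2] q [-24.6  28.3 119.1  75.   67.3 -54.2] p [572.  80. 144.]
7 n 2 row [0.0592, -0.0308, -0.0277] [0.0001, -0.0
[... 862 characters left out ...]
.9 5.3 8.3 6.  6.9] q [  7.5  13.9 113.5 -76.1  49.5  20.1] p [ 613. -173.  225.]
  FAIL 1 6734.92 [  3.6  15.1 112.4 -76.1  45.9  17.8]
  FAIL 2 7498.73 [ -0.3  16.4 111.2 -76.1  42.3  15.6]
  FAIL 3 8209.26 [ -3.9  17.9 109.8 -76.1  38.8  13.4]
4 n 3 row [0.0, 0.0, 0.0] [0.05, -0.125, -0.0667] maxstep [3.9 1.5 1.4 0.  3.6 2.3] q [ -3.9  17.9 109.8 -76.1  38.8  13.4] p [ 643. -248.  185.]
  FAIL 1 9434.7 [ -3.4  20.3 109.7 -76.1  39.6  15.3]
  FAIL 2 10714.08 [ -2.8  22.8 109.5 -76.1  40.7  17.3]
  FAIL 3 12033.57 [ -2.1  25.5 109.1 -76.1  41.9  19.5]
5 n 3 row [0.0, 0.0, 0.0] [0.0, 0.0, -0.1392] maxstep [0.7 2.7 0.4 0.  1.2 2.2] q [ -2.1  25.5 109.1 -76.1  41.9  19.5] p [ 643. -248.  102.]
```

```bash
cat >> path.py <<'E'
PAD=wp(-45,90,grip=[629.7,-234.5,106.5]);PADU=(PAD[0]+[0,0,90],PAD[1])
def mid(head,el,roll,grip): # PAD-like tool pose at tool heading/elev, rolled about tool z
    h,e=np.deg2rad(head),np.deg2rad(el);z=np.array([np.cos(h)*np.cos(e),np.sin(h)*np.cos(e),np.sin(e)])
    n=np.array([np.sin(h),-np.cos(h),0]);R=frame(z,-n)@Ro.from_euler('z',roll,degrees=True).as_matrix()
    return np.array(grip)+19*z,R
E
python3 - <<'E'
from path import *
q0=np.array([-28.7,32.6,124.2,85.2,75.7,-65.9])
for hp in(-120,-150):
  for roll in(90,-90):
    print('###',hp,roll)
    st=wp(-120,-60,mouth=[548,28,112])
    go([wp(hp,-45,grip=[570,0,220]),mid(15,-30,roll*1.4,[570,-20,250]),mid(-15,-25,roll*.7,[590,-90,250]),PADU,PAD],st,q0)
E
```

```text
### -120 90
0 n 2 row [-0.0722, 0.0417, -0.0] [0.0151, -0.1391, 0.1286] maxstep [ 1.   6.4  5.7  9.3  4.2 12.6] q [-30.1  21.4 113.6  67.7  69.3 -40.9] p [578.  14. 210.]
1 n 7 row [-0.0585, -0.0449, -0.0246] [0.0055, -0.0214, 0.0214] maxstep [ 2.8  3.2  2.8 14.2  5.9 15.6] q [-18.7   5.  131.9 110.9  31.  -96.5] p [586. -16. 240.]
  FAIL 4 5.76 [ -12.     3.7  131.4  142.5   16.2 -145.6]
  FAIL 5 195.87 [ -12.9    3.2  129.7  136.6   13.4 -145.6]
  FAIL 6 637.4 [ -13.3    2.7  128.1  130.8   10.4 -145.6]
  FAIL 7 1307.39 [ -13.3    2.3  126.4  125.2    7.2 -145.6]
  FAIL 8 2182.12 [ -12.9    2.1  124.9  119.7    3.9 -145.6]
2 n 8 row [-0.0767, -0.0062, 0.0021] [0.013, -0.0492, 0.0009] maxstep [ 1.9  0.7  1.7 11.   4.7 15.7] q [ -12.9    2.1  124.9  119.7    3.9 -145.6] p [607. -94. 242.]
  FAIL 1 2652.52 [ -14.9    3.3  124.1  112.6    3.8 -145.6]
  FAIL 2 3427.05 [ -17.     4.4  123.2  105.6    3.8 -145.6]
  FAIL 3 4519.14 [ -18.9    5.5  122.1   98.5    3.8 -145.6]
  FAIL 4 5939.31 [ -20.7    6.6  121.    91.5    3.8 -145.6]
  FAIL 5 7694.26 [ -22.4    7.7  119.8   84.6    3.8 -14
[... 3330 characters left out ...]
tep [2.1 4.3 2.2 3.  7.6 5.6] q [-24.3  11.6 129.8  96.8  45.1 -44.3] p [584.   8. 210.]
1 n 9 row [0.054, 0.0224, -0.0508] [0.0009, -0.0133, 0.0167] maxstep [0.9 0.9 0.7 2.3 2.4 7.7] q [-18.7   5.  131.9 110.9  31.   11.5] p [586. -16. 240.]
2 n 11 row [0.0584, -0.0047, -0.0571] [0.0094, -0.0358, 0.0007] maxstep [1.7 0.4 1.4 8.6 1.2 0.8] q [ -5.    7.3 134.6 199.6  27.9  13.8] p [607. -94. 242.]
3 n 11 row [0.0486, -0.0388, -0.0492] [0.0164, -0.0696, -0.0229] maxstep [0.3 2.2 1.9 3.6 5.5 6.5] q [ -4.2  26.6 129.2 228.4  57.6  71.5] p [ 643. -247.  192.]
4 n 3 row [0.0, 0.0, 0.0] [0.0, 0.0, -0.15] maxstep [0.  4.1 1.2 2.1 3.4 4.2] q [ -4.2  38.4 131.9 223.   67.8  83.2] p [ 643. -247.  102.]
```

{"api": "send_rows", "payload": {
  "targets": [
    [[-0.0549, 0.0044, -0.0011, 0.038, 0.176, 0.08, -1], [-0.0549, 0.0044, -0.0011, 0.038, 0.176, 0.08, -1], [-0.0549, 0.0044, -0.0011, 0.038, 0.176, 0.08, -1], [-0.0549, 0.0044, -0.0011, 0.038, 0.176, 0.08, -1], [-0.0549, 0.0044, -0.0011, 0.038, 0.176, 0.08, -1], [-0.0549, 0.0044, -0.0011, 0.038, 0.176, 0.08, -1], [0, 0, 0, 0.044, 0.206, -0.081, -1], [0, 0, 0, 0.044, 0.206, -0.081, -1], [0, 0, 0, 0.044, 0.206, -0.081, -1], [0, 0, 0, 0.044, 0.206, -0.081, -1], [0, 0, 0, 0.044, 0.206, -0.081, -1], [0, 0, 0, 0.041, 0.206, -0.081, -1]]
  ]
}}

```text
time_s: 10.0
ee_pos: [518.6, 251.4, 201.5]
ee_rot: [-179.2, 29.7, 86.8]
force: [-0.2, -0.4, -0.1]
gripper_width: 91.3
gripper_force: 0.0
```

Run:
```python
from path import *
from wr import wcloud,sdf
show();c,q=cur();go([GR],c,q)
im,T,W,ok=wcloud();save('w6',im)
q=(W-o);h=q@a;rad=np.linalg.norm(q-h[...,None]*a,axis=-1)
k=ok&(h>15)&(h<175)&(rad<38)&(rad>22);P=W[k];print(len(P))
for fr in(0,1):
    def r(p):
        aa=np.array([np.cos(p[2])*.7071,np.sin(p[2])*.7071,.7071]);return sdf(P,np.array([p[0],p[1],o[2]+(p[3] if fr else 0)]),aa,0,160,30)
    f=least_squares(r,[o[0],o[1],np.deg2rad(-93.3),0],loss='soft_l1',f_scale=2);print(f.x.round(2),np.rad2deg(f.x[2]),np.abs(f.fun).mean(),h[k].max())
```

```text
t 10.0 q [ 37.1  29.5  79.9 -21.6  91.3  44. ] p [518.6 251.4 201.5] rot [-179.2   29.7   86.8] F [-0.2 -0.4 -0.1] w 91.3 gf 0.0
fk err deg 0.0
0 n 3 row [-0.0014, -0.0025, 0.0012] [0.0002, -0.1062, -0.1546] maxstep [1.4 0.6 4.6 1.2 4.9 0.8] q [ 32.9  30.6  92.7 -24.5  76.8  46.1] p [519. 188. 109.]
10391
[523.99 269.02  -1.63   0.  ] -93.66941842682269 0.49512062627051956 147.9701106056205
[524.3  273.84  -1.63  -4.83] -93.66930950202452 0.49512088461401255 147.9701106056205
```

{"api": "send_rows", "payload": {
  "targets": [
    [[-0.001, -0.002, 0.001, 0, -0.08, -0.116, -1], [-0.001, -0.002, 0.001, 0, -0.08, -0.116, -1], [-0.001, -0.002, 0.001, 0, -0.08, -0.116, -1], [-0.001, -0.002, 0.001, 0.001, -0.08, -0.116, -1], [0, 0, 0, 0, 0, 0, -1], [0, 0, 0, 0, 0, 0, 1], [0, 0, 0, 0, 0, 0, 1], [0, 0, 0, 0, 0, 0, 1], [0, 0, 0, 0, 0, 0, 1], [0, 0, 0, 0, 0, 0, 1], [0, 0, 0, 0, 0, 0, 1], [0, 0, 0, 0, 0, 0, 1]]
  ],
  "grip_force": 40
}}

```text
time_s: 11.25
ee_pos: [520.0, 186.5, 110.8]
ee_rot: [179.7, 29.9, 86.6]
force: [3.5, 3.8, 5.0]
gripper_width: 59.3
gripper_force: 40.0
```

Run:
```python
from path import *
show();c,q=cur();q=go([LIFT]+TAIL,c,q)
```

```text
t 11.25 q [ 32.8  30.4  92.6 -24.6  76.7  46. ] p [520.  186.5 110.8] rot [179.7  29.9  86.6] F [3.5 3.8 5. ] w 59.3 gf 40.0
fk err deg 0.0
0 n 3 row [-0.0004, 0.001, -0.0002] [-0.0021, -0.0146, 0.18] maxstep [0.3 2.1 2.7 0.3 4.  2. ] q [ 32.1  24.8  85.4 -24.1  88.4  40.1] p [519. 178. 219.]
1 n 4 row [0.0832, -0.0048, -0.0] [0.037, -0.1248, -0.0791] maxstep [ 7.   2.6  3.7  7.7  7.5 10.1] q [ 6.9 18.9 97.6 -0.  63.4 10.2] p [548.  78. 155.]
2 n 5 row [0.0665, -0.0048, -0.0037] [0.0025, 0.0143, -0.0314] maxstep [3.4 1.4 1.5 7.2 1.9 7.2] q [ -9.2  22.3 105.   35.1  60.3 -24. ] p [551.  92. 124.]
3 n 6 row [0.0593, -0.0159, -0.036] [0.0177, -0.0104, 0.0166] maxstep [3.1 1.7 2.5 6.9 2.5 5.2] q [-24.6  28.3 119.1  75.   67.3 -54.2] p [572.  80. 144.]
4 n 2 row [0.0592, -0.0308, -0.0277] [0.0001, -0.0246, 0.0377] maxstep [2.2 2.4 2.6 5.4 4.5 6.1] q [-28.7  32.6 124.2  85.2  75.7 -65.9] p [572.  70. 159.]
```

{"api": "send_rows", "payload": {
  "targets": [
    [[0, 0, 0, 0, -0.006, 0.07, 1], [0, 0, 0, 0, -0.01, 0.12, 1], [0, 0, 0, -0.002, -0.014, 0.18, 1], [0, 0, 0, -0.002, -0.014, 0.17, 1], [0.0666, -0.0038, 0, 0.029, -0.1, -0.063, 1], [0.0666, -0.0038, 0, 0.029, -0.1, -0.063, 1], [0.0666, -0.0038, 0, 0.029, -0.1, -0.063, 1], [0.0666, -0.0038, 0, 0.03, -0.1, -0.063, 1], [0.0666, -0.0038, 0, 0.03, -0.1, -0.063, 1], [0, 0, 0, 0, 0, 0, 1]]
  ]
}}

```text
time_s: 12.25
ee_pos: [544.7, 71.2, 153.3]
ee_rot: [-179.7, 0.0, 86.3]
force: [-0.1, 0.2, -2.0]
gripper_width: 58.9
gripper_force: 40.0
```

Run:
```python
from path import *
show();c,q=cur();q=go(TAIL[1:],c,q)
```

```text
t 12.25 q [ 6.2 18.8 98.1  0.  63.4 10. ] p [544.7  71.2 153.3] rot [-179.7    0.    86.3] F [-0.1  0.2 -2. ] w 58.9 gf 40.0
fk err deg 0.0
0 n 5 row [0.0665, -0.0058, -0.0029] [0.0062, 0.021, -0.0292] maxstep [3.2 1.4 1.4 7.2 2.  7.1] q [ -9.2  22.3 105.   35.1  60.3 -24. ] p [551.  92. 124.]
1 n 6 row [0.0593, -0.0159, -0.036] [0.0177, -0.0104, 0.0166] maxstep [3.1 1.7 2.5 6.9 2.5 5.2] q [-24.6  28.3 119.1  75.   67.3 -54.2] p [572.  80. 144.]
2 n 2 row [0.0592, -0.0308, -0.0277] [0.0001, -0.0246, 0.0377] maxstep [2.2 2.4 2.6 5.4 4.5 6.1] q [-28.7  32.6 124.2  85.2  75.7 -65.9] p [572.  70. 159.]
```

{"api": "send_rows", "payload": {
  "targets": [
    [[0.0665, -0.0058, -0.0029, 0.006, 0.021, -0.029, 1], [0.0665, -0.0058, -0.0029, 0.006, 0.021, -0.029, 1], [0.0665, -0.0058, -0.0029, 0.006, 0.021, -0.029, 1], [0.0665, -0.0058, -0.0029, 0.006, 0.021, -0.029, 1], [0.0665, -0.0058, -0.0029, 0.006, 0.021, -0.029, 1], [0.0593, -0.0159, -0.036, 0.018, -0.01, 0.017, 1], [0.0593, -0.0159, -0.036, 0.018, -0.01, 0.017, 1], [0.0593, -0.0159, -0.036, 0.018, -0.01, 0.017, 1], [0.0593, -0.0159, -0.036, 0.018, -0.01, 0.017, 1], [0.0593, -0.0159, -0.036, 0.018, -0.01, 0.017, 1], [0.0593, -0.0159, -0.036, 0.018, -0.01, 0.017, 1]]
  ]
}}

```text
time_s: 13.35
ee_pos: [574.7, 86.2, 147.1]
ee_rot: [178.8, -63.3, 65.9]
force: [0.2, 0.7, -2.2]
gripper_width: 59.1
gripper_force: 40.0
```

{"api": "send_rows", "payload": {
  "targets": [
    [[0, 0, 0, 0, 0, 0, 1], [0, 0, 0, 0, 0, 0, 1], [0, 0, 0, 0, 0, 0, 1], [0.0592, -0.0308, -0.0277, 0, -0.025, 0.038, 1], [0.0592, -0.0308, -0.0277, 0, -0.025, 0.038, 1], [0, 0, 0, 0, 0, 0, 1], [0, 0, 0, 0, 0, 0, 1], [0, 0, 0, 0, 0, 0, 1]]
  ]
}}

```text
time_s: 14.15
ee_pos: [575.5, 76.2, 162.4]
ee_rot: [177.4, -75.0, 62.4]
force: [0.4, -0.6, -1.4]
gripper_width: 58.8
gripper_force: 40.0
```

Run:
```python
from path import *
show()
im,d=optics.grab_frame("top");im2,d2=optics.grab_frame("side")
A=cv2.resize(im[160:280,240:400],(400,300),interpolation=3);B=cv2.resize(im2[140:290,230:430],(400,300),interpolation=3);save('pour',np.hstack([A,B]))
P=lambda c,d:(lambda Q:Q)
for c,dd in(("top",d),("side",d2)):
  for n in(1,):
    for r in optics.silhouettes(c,"cutoff1")[:5]:
        Q=cloud(c,dd,r["mask"]);print(c,round(r["conf"],2),r["at"],len(Q),np.median(Q,0).round() if len(Q) else '')
```

```text
t 14.15 q [-27.8  32.2 124.2  86.2  75.3 -66.2] p [575.5  76.2 162.4] rot [177.4 -75.   62.4] F [ 0.4 -0.6 -1.4] w 58.8 gf 40.0
fk err deg 0.0
top 0.36 [312.7, 221.3] 17 [533.  14.  29.]
side 0.51 [304.2, 232.6] 133 [544. -21.  27.]
```

View pics/pour.png

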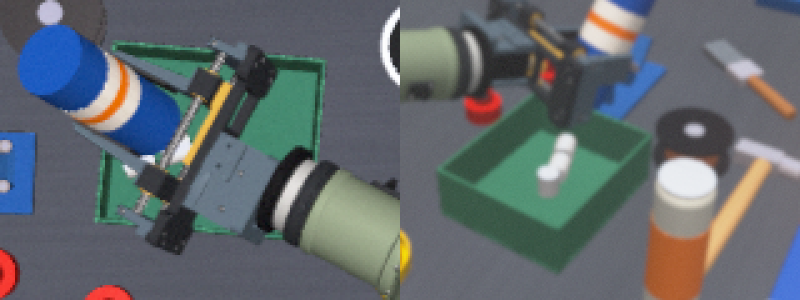

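The side crop shows three cut-offs in the bin, at about (565,145), (563,160) and (548,180). The wrist load has dropped to about 1.4 N, which fits an empty canister. Next is the route to the pad.

Run:
```python
from path import *
c,q=cur();go([wp(-120,-45,grip=[570,0,220]),mid(15,-30,-126,[570,-20,250]),mid(-15,-25,-63,[590,-90,250]),PADU],c,q,w=8.3)
```

```text
0 n 2 row [-0.0706, 0.0448, 0.0006] [0.0077, -0.1547, 0.1208] maxstep [ 1.5  6.2  5.8  9.8  4.1 12.8] q [-30.1  21.4 113.6  67.7  69.3 -40.9] p [578.  14. 210.]
1 n 11 row [0.0397, 0.0304, -0.07] [0.0035, -0.0136, 0.0136] maxstep [2.9 1.9 2.7 4.3 6.1 7. ] q [-18.7   5.  131.9 110.9  31.   11.5] p [586. -16. 240.]
2 n 10 row [0.0642, -0.0052, -0.0628] [0.0104, -0.0394, 0.0007] maxstep [1.9 0.4 1.5 9.4 1.3 0.8] q [ -5.    7.3 134.6 199.6  27.9  13.8] p [607. -94. 242.]
3 n 10 row [0.0535, -0.0427, -0.0541] [0.018, -0.0765, -0.0252] maxstep [0.3 2.5 2.1 4.  6.1 7.2] q [ -4.2  26.6 129.2 228.4  57.6  71.5] p [ 643. -247.  192.]
```

{"api": "send_rows", "payload": {
  "targets": [
    [[-0.0471, 0.0299, 0, 0.005, -0.103, 0.0805, 1], [-0.0471, 0.0299, 0, 0.005, -0.103, 0.0805, 1], [-0.0471, 0.0299, 0, 0.005, -0.103, 0.0805, 1], [0.0397, 0.0304, -0.07, 0.0035, -0.0136, 0.0136, 1], [0.0397, 0.0304, -0.07, 0.0035, -0.0136, 0.0136, 1], [0.0397, 0.0304, -0.07, 0.0035, -0.0136, 0.0136, 1], [0.0397, 0.0304, -0.07, 0.0035, -0.0136, 0.0136, 1], [0.0397, 0.0304, -0.07, 0.0035, -0.0136, 0.0136, 1], [0.0397, 0.0304, -0.07, 0.0035, -0.0136, 0.0136, 1], [0.0397, 0.0304, -0.07, 0.0035, -0.0136, 0.0136, 1], [0.0397, 0.0304, -0.07, 0.0035, -0.0136, 0.0136, 1], [0.0397, 0.0304, -0.07, 0.0035, -0.0136, 0.0136, 1]]
  ]
}}

```text
time_s: 15.55
ee_pos: [583.6, -10.4, 234.4]
ee_rot: [-126.2, -39.2, -42.4]
force: [0.8, 0.7, -1.1]
gripper_width: 59.4
gripper_force: 40.0
```

Run:
```python
from path import *
show();c,q=cur();go([mid(15,-30,-126,[570,-20,250]),mid(-15,-25,-63,[590,-90,250]),PADU],c,q,w=8.3)
```

```text
t 15.55 q [-24.2   8.4 132.1 105.3  42.3  -1.7] p [583.6 -10.4 234.4] rot [-126.2  -39.2  -42.4] F [ 0.8  0.7 -1.1] w 59.4 gf 40.0
fk err deg 0.0
0 n 2 row [0.0382, 0.0293, -0.0676] [0.0058, -0.0133, 0.0153] maxstep [2.9 1.8 0.3 3.2 5.9 6.9] q [-18.7   5.  131.9 110.9  31.   11.5] p [586. -16. 240.]
1 n 10 row [0.0642, -0.0052, -0.0628] [0.0104, -0.0394, 0.0007] maxstep [1.9 0.4 1.5 9.4 1.3 0.8] q [ -5.    7.3 134.6 199.6  27.9  13.8] p [607. -94. 242.]
2 n 10 row [0.0535, -0.0427, -0.0541] [0.018, -0.0765, -0.0252] maxstep [0.3 2.5 2.1 4.  6.1 7.2] q [ -4.2  26.6 129.2 228.4  57.6  71.5] p [ 643. -247.  192.]
```

{"api": "send_rows", "payload": {
  "targets": [
    [[0.0382, 0.0293, -0.0676, 0.006, -0.013, 0.015, 1], [0.0382, 0.0293, -0.0676, 0.006, -0.013, 0.015, 1], [0.0642, -0.0052, -0.0628, 0.0104, -0.0394, 0.0007, 1], [0.0642, -0.0052, -0.0628, 0.0104, -0.0394, 0.0007, 1], [0.0642, -0.0052, -0.0628, 0.0104, -0.0394, 0.0007, 1], [0.0642, -0.0052, -0.0628, 0.0104, -0.0394, 0.0007, 1], [0.0642, -0.0052, -0.0628, 0.0104, -0.0394, 0.0007, 1], [0.0642, -0.0052, -0.0628, 0.0104, -0.0394, 0.0007, 1], [0.0642, -0.0052, -0.0628, 0.0104, -0.0394, 0.0007, 1], [0.0642, -0.0052, -0.0628, 0.0104, -0.0394, 0.0007, 1], [0.0642, -0.0052, -0.0628, 0.0104, -0.0394, 0.0007, 1], [0.0642, -0.0052, -0.0628, 0.0104, -0.0394, 0.0007, 1]]
  ]
}}

```text
time_s: 16.75
ee_pos: [606.8, -94.3, 241.5]
ee_rot: [-117.5, 24.3, -117.2]
force: [-0.4, -0.8, -1.7]
gripper_width: 59.1
gripper_force: 40.0
```

Run:
```python
from path import *
show();c,q=cur();go([PADU],c,q,w=8)
```

```text
t 16.75 q [ -4.9   7.4 134.6 199.9  28.3  13.6] p [606.8 -94.3 241.5] rot [-117.5   24.3 -117.2] F [-0.4 -0.8 -1.7] w 59.1 gf 40.0
fk err deg 0.0
0 n 10 row [0.0536, -0.0427, -0.054] [0.0179, -0.0766, -0.025] maxstep [0.3 2.5 2.1 4.  6.  7.3] q [ -4.2  26.6 129.2 228.4  57.6  71.5] p [ 643. -247.  192.]
```

{"api": "send_rows", "payload": {
  "targets": [
    [[0.0536, -0.0427, -0.054, 0.018, -0.0766, -0.025, 1], [0.0536, -0.0427, -0.054, 0.018, -0.0766, -0.025, 1], [0.0536, -0.0427, -0.054, 0.018, -0.0766, -0.025, 1], [0.0536, -0.0427, -0.054, 0.018, -0.0766, -0.025, 1], [0.0536, -0.0427, -0.054, 0.018, -0.0766, -0.025, 1], [0.0536, -0.0427, -0.054, 0.018, -0.0766, -0.025, 1], [0.0536, -0.0427, -0.054, 0.018, -0.0766, -0.025, 1], [0.0536, -0.0427, -0.054, 0.018, -0.0766, -0.025, 1], [0.0536, -0.0427, -0.054, 0.018, -0.0766, -0.025, 1], [0.0536, -0.0427, -0.054, 0.018, -0.0766, -0.025, 1], [0, 0, 0, 0, 0, 0, 1]]
  ]
}}

```text
time_s: 17.85
ee_pos: [644.8, -247.8, 192.0]
ee_rot: [-179.1, 75.1, 135.9]
force: [0.3, -0.4, -0.4]
gripper_width: 59.3
gripper_force: 40.0
```

```bash
cat > up.py <<'E'
from path import *
from fit import sdf
show();c,q=cur();go([PADU,PAD],c,q,w=8)
Ps=[]
for cam in("side","top"):
    im,d=optics.grab_frame(cam);save('u_'+cam,im)
    hsv=cv2.cvtColor(im,cv2.COLOR_RGB2HSV);u,v=np.meshgrid(np.arange(640),np.arange(400));W=deproj(cam,d,np.c_[u.ravel(),v.ravel()]).reshape(400,640,3)
    k=(d>0)&(np.hypot(W[...,0]-630,W[...,1]+235)<60)&(W[...,2]>15)&(hsv[...,0]>105)&(hsv[...,0]<125)&(hsv[...,1]>140)
    P=W[k];print(cam,len(P));Ps.append(P)
P=np.vstack(Ps)
def r(p):
    ax=np.array([p[2],p[3],1]);ax/=np.linalg.norm(ax);return sdf(P,np.array([p[0],p[1],p[4]]),ax,0,160,30)
f=least_squares(r,[630,-235,0,0,90 if c[0][2]>150 else 6],loss='soft_l1',f_scale=2)
print('canister',f.x.round(3),np.abs(f.fun).mean(),'z98',np.percentile(P[:,2],[1,99]))
E
python3 up.py
```

```text
t 17.85 q [ -4.1  26.8 128.9 228.6  57.7  71.1] p [ 644.8 -247.8  192. ] rot [-179.1   75.1  135.9] F [ 0.3 -0.4 -0.4] w 59.3 gf 40.0
fk err deg 0.0
0 n 1 row [0.0029, -0.0006, -0.0001] [-0.0104, 0.0014, -0.0023] maxstep [0.1 0.2 0.3 0.2 0.1 0.4] q [ -4.2  26.6 129.2 228.4  57.6  71.5] p [ 643. -247.  192.]
1 n 3 row [0.0, 0.0, 0.0] [0.0, 0.0, -0.15] maxstep [0.  4.1 1.2 2.1 3.4 4.2] q [ -4.2  38.4 131.9 223.   67.8  83.2] p [ 643. -247.  102.]
side 1900
top 637
canister [ 6.31035e+02 -2.34907e+02  1.00000e-03 -3.00000e-03  9.41000e+01] 1.68228240161436 z98 [104.1174821  256.01802232]
```

View pics/u_side.png

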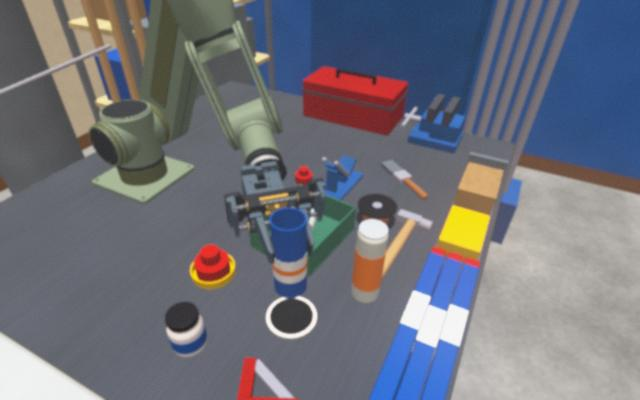

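The canister is upright over the pad (fit 631,-235, tilt near zero) with its base at about z 95, and the cap sits in its holder at (212,265). I'll lower it now.

{"api": "send_rows", "payload": {
  "targets": [
    [[0.003, 0, 0, -0.006, 0.001, -0.12, 1], [0, 0, 0, 0, 0, -0.14, 1], [0, 0, 0, 0, 0, -0.1, 1], [0, 0, 0, 0, 0, -0.03, 1], [0, 0, 0, 0, 0, -0.02, 1], [0, 0, 0, 0, 0, 0, 1], [0, 0, 0, 0, 0, 0, 1]]
  ]
}}

```text
time_s: 18.65
ee_pos: [642.4, -247.4, 111.1]
ee_rot: [-179.7, 75.0, 135.3]
force: [0.1, 0.6, -1.2]
gripper_width: 59.0
gripper_force: 40.0
```

```bash
python3 up.py
```

```text
t 18.65 q [ -4.1  37.2 131.7 223.4  66.7  82. ] p [ 642.4 -247.4  111.1] rot [-179.7   75.   135.3] F [ 0.1  0.6 -1.2] w 59.0 gf 40.0
fk err deg 0.0
0 n 3 row [0.0002, -0.0002, -0.0002] [0.0004, -0.0001, 0.1341] maxstep [0.1 3.7 1.1 2.  3.1 3.8] q [ -4.2  26.6 129.2 228.4  57.6  71.5] p [ 643. -247.  192.]
1 n 3 row [0.0, 0.0, 0.0] [0.0, 0.0, -0.15] maxstep [0.  4.1 1.2 2.1 3.4 4.2] q [ -4.2  38.4 131.9 223.   67.8  83.2] p [ 643. -247.  102.]
side 1593
top 505
canister [ 6.29068e+02 -2.34175e+02  0.00000e+00 -9.00000e-03  1.32110e+01] 1.636134001452065 z98 [ 20.02680872 175.0018167 ]
```

{"api": "send_rows", "payload": {
  "targets": [
    [[0, 0, 0, 0, 0, -0.015, 1], [0, 0, 0, 0, 0, -0.01, 1], [0, 0, 0, 0, 0, -0.005, 1], [0, 0, 0, 0, 0, 0, 1]]
  ]
}}

```text
time_s: 19.15
ee_pos: [642.3, -247.6, 104.1]
ee_rot: [-179.5, 75.0, 135.5]
force: [-0.2, 0.6, 1.6]
gripper_width: 59.2
gripper_force: 40.0
```

{"api": "send_rows", "payload": {
  "targets": [
    [[0, 0, 0, 0, 0, -0.005, 1], [0, 0, 0, 0, 0, 0, 1]]
  ]
}}

```text
time_s: 19.35
ee_pos: [642.4, -247.7, 104.2]
ee_rot: [-179.6, 75.1, 135.4]
force: [-2.1, 0.8, 4.9]
gripper_width: 59.2
gripper_force: 40.0
```

{"api": "send_rows", "payload": {
  "targets": [
    [[0, 0, 0, 0, 0, 0, 0.2], [0, 0, 0, 0, 0, 0, -0.6], [0, 0, 0, 0, 0, 0, -1], [0, 0, 0, 0, 0, 0, -1], [0, 0, 0, 0, 0, 0, -1], [0, 0, 0, 0, 0, 0, -1], [0, 0, 0, -0.04, 0.04, 0.015, -1], [0, 0, 0, -0.08, 0.08, 0.031, -1], [0, 0, 0, -0.12, 0.12, 0.046, -1], [0, 0, 0, -0.12, 0.12, 0.046, -1], [0, 0, 0, -0.12, 0.12, 0.046, -1], [0, 0, 0, 0, 0, 0.1, -1]]
  ]
}}

```text
time_s: 20.55
ee_pos: [543.3, -148.9, 157.8]
ee_rot: [-178.3, 74.6, 137.0]
force: [0.5, -0.1, 0.7]
gripper_width: 91.0
gripper_force: 0.0
```

```bash
python3 up.py
python3 - <<'E'
from h import *
A=cv2.imread('pics/u_side.png')[150:370,130:450];B=cv2.imread('pics/u_top.png')[140:300,250:480]
cv2.imwrite('pics/final.png',np.hstack([cv2.resize(A,(400,275)),cv2.resize(B,(395,275))]))
E
```

```text
t 20.55 q [ 12.1  28.1 142.3 239.6  69.6  80.9] p [ 543.3 -148.9  157.8] rot [-178.3   74.6  137. ] F [ 0.5 -0.1  0.7] w 91.0 gf 0.0
fk err deg 0.0
0 n 4 row [0.0001, -0.0017, -0.0008] [0.1242, -0.1232, 0.0422] maxstep [4.9 0.9 3.6 3.7 3.2 2.7] q [ -4.2  26.6 129.2 228.4  57.6  71.5] p [ 643. -247.  192.]
1 n 3 row [0.0, 0.0, 0.0] [0.0, 0.0, -0.15] maxstep [0.  4.1 1.2 2.1 3.4 4.2] q [ -4.2  38.4 131.9 223.   67.8  83.2] p [ 643. -247.  102.]
side 1593
top 478
canister [ 6.29064e+02 -2.34498e+02  1.00000e-03 -8.00000e-03  6.31800e+00] 1.6624915245889014 z98 [ 16.97005484 168.03521644]
```

View pics/final.png

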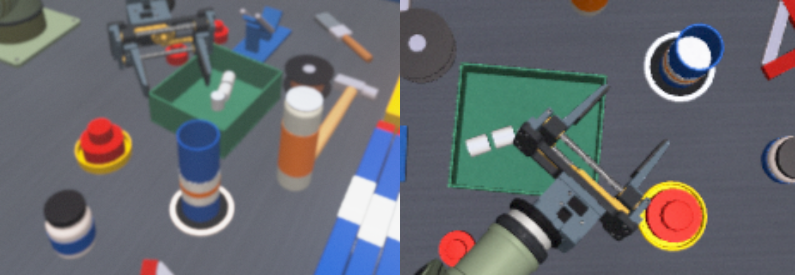

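{"api": "send_rows", "payload": {
  "targets": [
    [[0, 0, 0, -0.1, 0, 0.15, -1], [0, 0, 0, -0.1, 0, 0.15, -1], [0, 0, 0, -0.1, 0.05, 0.1, -1], [0, 0, 0, -0.1, 0.05, 0.1, -1], [0, 0, 0, 0, 0, 0, -1], [0, 0, 0, 0, 0, 0, -1]]
  ]
}}

```text
time_s: 21.25
ee_pos: [466.3, -131.3, 259.5]
ee_rot: [-179.8, 74.9, 135.3]
force: [0.3, -0.3, -0.2]
gripper_width: 91.5
gripper_force: 0.0
```

Run:
```python
from h import *
show()
for c in("top","side"):
    im,d=optics.grab_frame(c);hsv=cv2.cvtColor(im,cv2.COLOR_RGB2HSV)
    u,v=np.meshgrid(np.arange(640),np.arange(400));W=deproj(c,d,np.c_[u.ravel(),v.ravel()]).reshape(400,640,3)
    k=(np.abs(W[...,0]-540)<75)&(np.abs(W[...,1]+16)<90)&(hsv[...,1]<70)&(hsv[...,2]>120)&(W[...,2]<60)&(d>0)
    n,l,st,ce=cv2.connectedComponentsWithStats(k.astype(np.uint8))
    for i in range(1,n):
        if st[i,4]>8:
            Q=W[l==i];print(c,st[i,4],ce[i].round(),Q.mean(0).round(),np.ptp(Q,axis=0).round())
```

```text
t 21.25 q [ 19.8   7.9 143.9 254.6  64.9  61.8] p [ 466.3 -131.3  259.5] rot [-179.8   74.9  135.3] F [ 0.3 -0.3 -0.2] w 91.5 gf 0.0
fk err deg 0.0
top 252 [315. 219.] [536.   6.  29.] [34. 62. 39.]
top 142 [295. 224.] [524.  55.  27.] [32. 36. 34.]
side 383 [308. 223.] [536.  12.  23.] [ 52. 100.  36.]
```

Cut-off areas add up to three pieces: a 62 mm double and a single, all inside the bin and well off the walls.

```bash
python3 -c "
from workcell import env
print(env.job_done())"
```

```text
the job is handed in; nothing more can be done
None
```

I handed the job in at about 21 s: camera checks put the cap seated knob up in the yellow holder, three cut-offs in the green bin, and the emptied canister upright on the pad with the gripper clear; no pass/fail result came back.

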